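# Unlock the goldsmith's stock safe

### The arm

A 6-joint arm with a two-finger parallel gripper is mounted at the origin on the work surface. World frame = base frame: x ahead of the robot, y to its left, z up, the work surface at z = 0. Lengths are in m, angles in rad, forces in N, time in s.
With the tool pointing down it reaches from about 0.3 to 0.875 m from the base axis. Payload 6.4 kg.
Tool frame: the origin (TCP) lies between the finger pads; the fingertips stand 11 mm ahead of it and the grasp point (between the pads) lies 8 mm behind it (robot.tip_extent is the distance from the TCP to the fingertips, in m); z points along the fingers, y is the line along which they close (so a half turn about z gives the same grasp; the last joint's range is limited). The gripper opens to 85 mm and grips with 20 to 120 N. Pads are 22 mm wide; open, the fingers measure 114 mm over their backs; the gripper's body (76 mm by 85 mm) begins 54 mm behind the grasp point. The pads swing forward as they close: fully open they stand 13 mm farther back than shut.
Start: joints at [-1.459, 0.181, 1.607, -0, 1.354, -0.206], TCP at [0.18, -0.546, 0.242] pointing down, gripper open.
Joint ranges: [-2.99, 2.99], [-0.89, 2.07], [0.3, 2.58], [-1.14, 4.28], [0, 2.63], [-3.12, 3.12]. Speed limits (rad/s): [2.57, 2.57, 3.01, 3.14, 3.14, 3.14].

### API

Orientations are given as a unit quaternion [w, x, y, z].
In Python, from plant import robot, grab_frame, camera_params, finder gives the robot as it stands.
- The arm moves only by the shell command python3 -m handwheel 'ROWS' [OPENING]. ROWS is JSON, a list of rows, each an object of numbers: "x", "y", "z": the shift along the tool's x, y, z as a fraction of full scale; "rx", "ry", "rz": the turn, a rotation vector about the tool's x, y, z as a fraction of full scale. A call has 1 to 10 rows; each row is the pose to reach, as a shift and turn from the pose commanded when the call began, along the tool's axes at that moment; what a row does not reach only later rows make up. Full scale, the value 1, is 0.25 m for a shift and 45 degrees for a turn. A row lasts 1/12 s, in which the tool goes at most 41.7 mm and 7.16 degrees, less where a joint would pass 70% of its speed; a pose out of reach is approached as far as the arm can. A call with a number of a shift or a turn outside -1 to 1 is refused whole. A call with a gripper value outside its range is refused whole. OPENING is the closure in counts, from 0 (fully open) to 255 (shut), set as the call begins (- or left out, the last holds). The fingers move at their own pace and stop on an object; the grip force is fixed at half the most. Time passes only in rows, so rows that repeat a pose let the fingers close. It gives the time, the measured TCP pose, the force, the opening and the grip force at its end, in the units of the state.
- robot.sense(): the state, without advancing time (a new reading comes with each control period).
- grab_frame(name): name is "side" or "top"; returns (picture, depth): 384x512x3 uint8, red, green, blue; 384x512 float32, m along the optical axis (not along the pixel's ray), 0 where there is no reading.
- camera_params(name): a dict with "fx", "fy", "cx", "cy" (pixels), "k1" (the pictures are not rectified: a ray, as slopes to the right and down, at radius r is drawn at 1 + k1 r^2 times it, then the intrinsics apply), "rvec" (rotation vector, rad) and "tvec" (3), from world to camera coordinates, as OpenCV has them. Camera axes: x right, y down, z forward; pixel columns grow to the right and rows downward; lengths in m; the calibration is good to about 2 mm. A picture is of the moment at which its call begins. camera_params takes no time and is no camera call.
- robot.hand_in(): hands the job in; it is judged then, once.
Trained networks look in the newest picture that a camera, given by its name, has taken for a name from the list of things; names that differ only in an ending like _2 or _b are one class to them, and where a whole thing is asked for, a point or a joint stands for the part that bears it (a point fixed in the world has none). Each returns a list of dicts, best first, with "p" (0 to 1); they miss things now and then, are a little off and sometimes report something else, mostly with a low value. They report only what shows in the picture. A call takes as long as a camera call.
- finder.regions_of(name, camera): "region" (384x512 bool, what is visible of it) and "extent" ([centre column, centre row, width, height] in pixels, round what is visible of it).
The state is a dict: "time_s": time; "q": joint angles; "joint_vel": joint speeds; "effort": joint torques, N m; "tcp_pos": TCP position; "eef_rot": TCP orientation; "contact_force": force on the tool from outside, world axes, zero at the start; "wrist_torque": the same for the moment, N m; "grip_width": finger opening in m; "grip_force": force on a finger pad.
Only numpy, scipy, OpenCV 4.12 (cv2) and the standard library are available. Lean on these libraries where they do the work, as an engineer would, in place of code of your own. Each camera call takes 0.05 s, during which the arm holds its last target. There are 200 camera calls.

### The job

Take the red-headed key out of the wooden bur block and unlock the grey stock safe: feel the key into the keyhole in the lid until it is fully home, then turn it a quarter turn clockwise so that the bolt draws back and the sprung lid pops ajar. Be gentle, never force the key against the lock, leave the key in the lock, let go of it, and leave everything else on the bench as it is.

Things in the scene. Friction and masses are not known exactly. Their poses are not given: they have to be found in the camera images.
- key: Safe key, 66 mm long, 45 g, upright in the bur block, red head up; half a turn about z makes no odds. Origin: centre of the tip's underside; z up the shank, x along the width of bits and head. Bits 23 mm wide (x), 4 mm thick (y), z = 0 to 13 mm, square-cut at the tip. Shank 4 mm round. Flat-faced head 30 mm wide (x), 9 mm thick (y), z = 36 to 66 mm: pinch it across y.
- safe: Grey steel top-opening stock safe, bolted down, 240 mm (x) by 300 mm (y), 118 mm high. Origin: centre of its underside; x points from the front (lock) edge to the hinge edge, z up. The lid covers the top. Its brass lock plate, 54 x 38 mm, stands 2 mm proud. The tip of a key fully home stands 100.5 mm above the bench; only there do the bits clear the plate's underside and can turn.
- keyhole_nominal (a point): Slot centre at the brass plate's top face (z = 120 mm) if the lid sat centred; axes as the safe's. Slot 27.5 mm along x, 5 mm along y, plate 4 mm thick. The worn lid has side play on its hinge pins: the real slot lies up to 6 mm either way along y, which this point does NOT show: feel for it. The stiff lid shifts only under some 20 N sideways. Off the slot the key stops at the plate; home is 19.5 mm lower.
- safe_bolt (a joint): Travel of the hidden bolt in m: 0 locked; grows 0.0065 per rad as the key turns its drum clockwise seen from above; 0.0102 after a quarter turn, stop at 0.0108. Lets go of the lid at 0.008 and stays where it is left. The key has about 0.1 rad of play in the drum before it draws; turning takes about 0.05 N m.
- safe_lid (a joint): Lid angle in rad, 0 shut. Once the bolt is drawn, springs raise the lid by themselves to about 0.12 rad when nothing holds it down (a held key does): the lock with the key in it rises about 24 mm, pushing up with about 3 N.
- key_block: Wooden bur block, fixed, 130 mm (x) by 70 mm (y), 45 mm high; origin: centre of its underside. The key stands in a slot 24 x 5 mm, 22 mm deep, 30 mm from the centre towards -x, its width along the block's x. Burs stand up to 21 mm above the block's +x half. Lifting the key straight up by 25 mm clears the slot.
- pliers: Pliers with red handles, 150 mm long, lying; origin under the middle, leave alone.
- blue_dish: Round blue plastic dish, 110 mm across, 18 mm high; origin under its centre, leave alone.
- loupe: Black folding loupe, about 58 x 26 x 18 mm; origin under its black case, leave alone.
- flux_jar: Amber glass jar with white cap, 52 mm across, 62 mm high; origin under its centre, leave alone.
- hammer: Goldsmith's hammer, 220 mm long, lying; leave alone.
- ring_clamp: Wooden ring clamp, 130 x 26 x 26 mm, lying; origin under its centre, leave alone.

How it is judged:
On the way, in this order (a step that is already met when the one before it is completed fails the run):
1. the key is fully home in the lock, not yet turned (z of key in the frame of keyhole_nominal below -0.0165 m and horizontal distance between key and keyhole_nominal below 0.012 m and value of joint safe_bolt below 0.003 m), for 0.1 s.
2. the key has drawn the bolt back (value of joint safe_bolt above 0.0085 m), for 0.1 s.
At the end, for the whole second after the job is handed in: Bolt drawn by more than 8.5 mm, lid ajar by more than 0.06 rad and still, key upright (within 0.4 rad) in the keyhole, its tip within 16 mm of the nominal keyhole seen from above and less than 22 mm above its level, at rest and let go (value of joint safe_bolt above 0.0085 m and value of joint safe_lid above 0.06 rad and horizontal distance between key and keyhole_nominal below 0.016 m and z of key in the frame of keyhole_nominal below 0.022 m and angle between key's own z axis and vertical below 0.4 rad and linear speed of key below 0.03 m/s and velocity of joint safe_lid below 0.1 rad/s); the robot touches nothing.
It fails at once if the key is forced against the safe or its lock with more than 25 N (contact force between key and safe above 25 N).
It fails at once if the arm or gripper leans on the safe with more than 15 N (contact force between any of the fingers, the arm and safe above 15 N).
It fails at once if another thing on the bench is moved by more than 15 mm (distance of any of pliers, blue_dish, loupe, flux_jar, hammer, ring_clamp from where it was at the start of the episode above 0.015 m).
It also fails if it takes over 64 s, if anything falls off the work surface, if the arm or the gripper's body presses on something with over 40 N, if the wrist force passes 120 N, or if a joint passes its speed limit or range.

## Working session

There is one attempt and no reset: what is moved stays moved. The work goes in short steps, Python scripts to look and compute and a shell command to move; the robot and the scene stay as the last step left them, time stands still between calls to the robot, and variables do not carry over. Pictures are saved under pics/ and viewed, at most 10 in all, crops included, and the job is handed in when it is done.

```bash
mkdir -p pics; cat > h.py <<'E'
import numpy as np, cv2
from plant import robot, grab_frame, camera_params, finder
from scipy.spatial.transform import Rotation as R
def cam(n):
    c=camera_params(n); return c,R.from_rotvec(c["rvec"]).as_matrix(),np.array(c["tvec"]).ravel()
def rays(n,uv):
    c,Rm,t=cam(n); uv=np.asarray(uv,float).reshape(-1,2)
    d=(uv-[c["cx"],c["cy"]])/[c["fx"],c["fy"]]; s=d.copy()
    for _ in range(10): s=d/(1+c["k1"]*(s**2).sum(1,keepdims=True))
    return np.c_[s,np.ones(len(s))]
def to_world(n,uv,z):  # z depth array
    c,Rm,t=cam(n); return (rays(n,uv)*np.asarray(z).reshape(-1,1)-t)@Rm
def at_height(n,uv,h):
    c,Rm,t=cam(n); d=rays(n,uv)@Rm; o=-Rm.T@t
    return o+d*((h-o[2])/d[:,2])[:,None]
def region_pts(n,mask,depth):
    v,u=np.nonzero(mask&(depth>0)); return to_world(n,np.c_[u,v],depth[v,u])
E
cat > look.py <<'E'
from h import *
for n in ("top","side"):
    im,d=grab_frame(n); cv2.imwrite(f"pics/{n}0.png",im[:,:,::-1]); np.savez(f"{n}0.npz",im=im,d=d)
    c,Rm,t=cam(n); print(n,-Rm.T@t,c["fx"],Rm[2])
    for name in ("key","safe","keyhole_nominal","key_block"):
        for r in finder.regions_of(name,n)[:2]:
            P=region_pts(n,r["region"],d); 
            print(name,round(r["p"],2),np.round(r["extent"],1),len(P),np.round(np.percentile(P,[5,50,95],axis=0),3).tolist() if len(P) else None)
            np.save(f"{n}_{name}.npy",r["region"]) if r["p"]>.5 else 0
s=robot.sense(); print(s)
E
python3 look.py
```

```text
top [ 0.23144343 -0.03156716  1.5728206 ] 448.73441570551415 [ 2.18079931e-01  1.07907243e-04 -9.75930905e-01]
safe 0.8 [320.2 174.2 103.9  93.9] 7007 [[0.497, -0.423, 0.035], [0.612, -0.279, 0.117], [0.736, -0.143, 0.123]]
keyhole_nominal 0.96 [321.8 173.5 108.1  93. ] 6927 [[0.497, -0.422, 0.049], [0.612, -0.28, 0.117], [0.734, -0.144, 0.123]]
key_block 0.79 [204.  179.6  27.   40.5] 695 [[0.553, 0.075, 0.035], [0.614, 0.107, 0.044], [0.672, 0.142, 0.05]]
side [0.02587463 0.85985451 0.9487978 ] 453.79796035891815 [ 0.40785602 -0.65525792 -0.63583844]
key 0.63 [232.1 226.4   6.7   9.3] 39 [[0.575, 0.112, 0.065], [0.584, 0.115, 0.078], [0.593, 0.119, 0.09]]
safe 0.77 [290.8 161.1  93.5  88.9] 6029 [[0.49, -0.412, 0.019], [0.599, -0.208, 0.118], [0.723, -0.13, 0.123]]
safe 0.61 [198.7 338.5  20.5  27.2] 586 [[0.44, 0.423, 0.011], [0.455, 0.447, 0.056], [0.481, 0.463, 0.064]]
keyhole_nominal 0.62 [290.4 160.8  94.1  89.9] 6114 [[0.491, -0.416, 0.017], [0.6, -0.209, 0.118], [0.727, -0.13, 0.123]]
key_block 0.68 [225.9 234.9  48.6  43.1] 1153 [[0.552, 0.082, 0.005], [0.606, 0.124, 0.043], [0.674, 0.148, 0.048]]
{'time_s': 0.5, 'q': array([-1.45930593e+00,  1.80792876e-01,  1.60702300e+00,  7.65665135e-06,
        1.35382126e+00, -2.06296966e-01]), 'joint_vel': array([ 0.00171972, -0.00089365, -0.00036123, -0.00168754, -0.00135653,
        0.0003144 ]), 'effort': array([-1.08168319e-03, -4.44443893e+01, -3.51365483e+01, -2.98180312e-04,
        1.83077365e-03,  7.03677372e-06]), 'tcp_pos': array([ 0.17968787, -0.5461998 ,  0.24228134]), 'eef_rot': array([-2.20389670e-05,  9.87403066e-01,  1.58225107e-01,  4.78825203e-06]), 'contact_force': array([0.70699721, 0.48487712, 0.28108177]), 'wrist_torque': array([-0.00367352,  0.00528203,  0.01089638]), 'grip_force': 0.0, 'grip_width': 0.08537424033572735}
```

```bash
python3 - <<'E'
from h import *
t=np.load("top0.npz")["im"];s=np.load("side0.npz")["im"]
f=lambda a,u0,u1,v0,v1,k:cv2.resize(a[v0:v1,u0:u1],None,fx=k,fy=k,interpolation=cv2.INTER_CUBIC)
A=f(t,180,380,115,235,4)  # 800x480
cv2.imwrite("pics/t1.png",A[:,:,::-1])
B=np.hstack([f(s,195,295,200,270,4),f(s,240,340,105,215,4)[:280]]) 
B=f(s,190,350,105,265,3.75); cv2.imwrite("pics/s1.png",B[:,:,::-1])
E
```

```text
(no output)
```

View pics/t1.png

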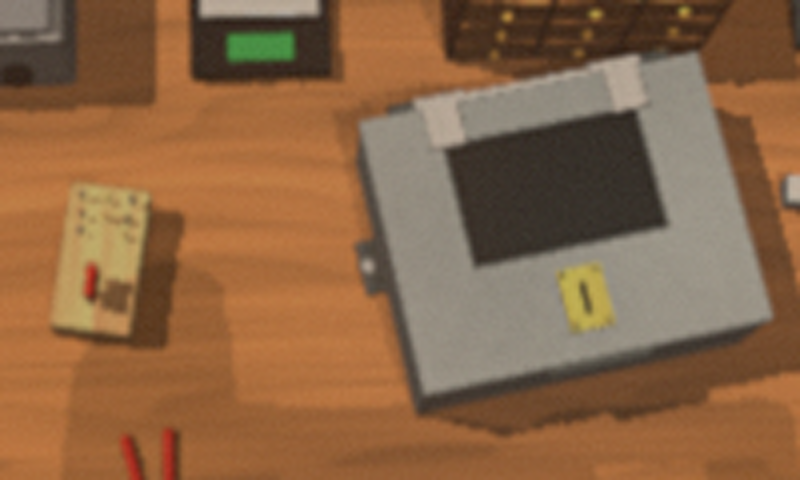

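View pics/s1.png

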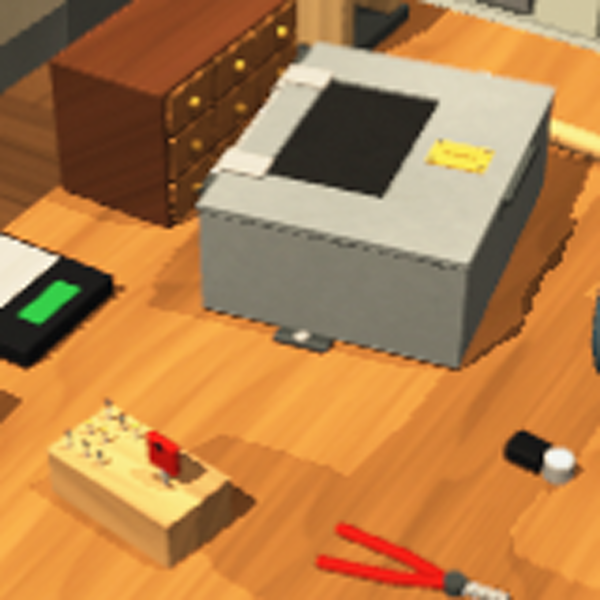

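View pics/top0.png

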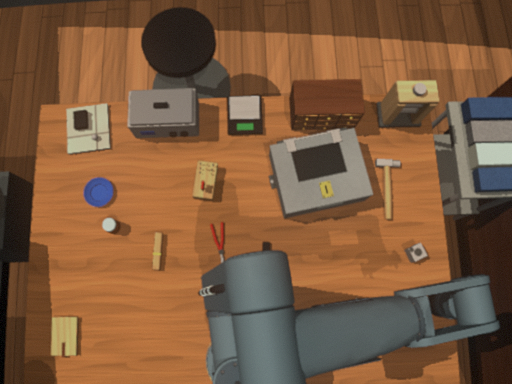

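Top view: the key head is at full-picture (203,185), the brass plate at (327,189) with a dark slot and the safe turned about 12°. The side view confirms the key standing with its head along the block. Now measuring these.

```bash
cat > meas.py <<'E'
from h import *
def rect(P): 
    r=cv2.minAreaRect((P[:,:2]*1000).astype(np.float32)); return np.round(r[0],1),np.round(r[1],1),round(r[2],2)
for n in ("top","side"):
    Z=np.load(n+"0.npz");im=Z["im"].astype(int);d=Z["d"]
    r,g,b=im[...,0],im[...,1],im[...,2]
    S=np.load(n+"_safe.npy"); v,u=np.nonzero(S)
    P=at_height(n,np.c_[u,v],.118); Pd=to_world(n,np.c_[u,v],d[v,u]); top=(abs(Pd[:,2]-.118)<.012)
    m=np.zeros(S.shape,np.uint8);m[v[top],u[top]]=1
    m=cv2.morphologyEx(m,cv2.MORPH_OPEN,np.ones((3,3)));cs=max(cv2.findContours(m,0,1)[0],key=cv2.contourArea)
    print(n,"lid",rect(at_height(n,cs.reshape(-1,2),.118)))
    yel=S&(r>150)&(g>130)&(b<120)&(r-b>80); 
    yel=cv2.morphologyEx(yel.astype(np.uint8),cv2.MORPH_OPEN,np.ones((2,2)))
    v,u=np.nonzero(yel);P=at_height(n,np.c_[u,v],.12);print(" plate",len(P),P.mean(0)*1000,rect(P))
    fill=cv2.morphologyEx(yel,cv2.MORPH_CLOSE,np.ones((7,7)));w=np.where((fill>0),np.clip(170-g,0,None),0);w[cv2.erode(fill,np.ones((5,5)))==0]=0
    v,u=np.nonzero(w); P=at_height(n,np.c_[u,v],.12);ww=w[v,u]
    if len(P):
        c=np.average(P,axis=0,weights=ww);C=np.cov(P[:,:2].T,aweights=ww);e,V=np.linalg.eigh(C);print(" slot",c*1000,np.degrees(np.arctan2(V[1,1],V[0,1])),e*1e6)
    K=np.load(n+"_key_block.npy");
    v,u=np.nonzero(K);Pd=to_world(n,np.c_[u,v],d[v,u]);t=abs(Pd[:,2]-.045)<.008
    print(" block",rect(Pd[t]))
    K2=cv2.dilate(K.astype(np.uint8),np.ones((9,9)))>0
    red=K2&(r>110)&(g<90)&(b<90)&(r-g>70);v,u=np.nonzero(red)
    Pd=to_world(n,np.c_[u,v],d[v,u])
    print(" red",len(u),u.mean(),v.mean(),np.round(Pd.mean(0)*1000,1),np.round(np.percentile(Pd,[5,95],axis=0)*1000).tolist())
    for h in (.073,.089): 
        Q=at_height(n,np.c_[u,v],h);e,V=np.linalg.eigh(np.cov(Q[:,:2].T));print("  at",h,Q.mean(0)*1000,np.degrees(np.arctan2(V[1,1],V[0,1])),rect(Q))
E
python3 meas.py
```

```text
top lid (array([ 619.8, -287.5]), array([259.1, 300.3]), 10.7)
 plate 133 [ 548.86288771 -305.0982073   120.        ] (array([ 548.6, -305.3]), array([50.4, 35.2]), 10.18)
 slot [ 551.07560121 -302.36655655  120.        ] -168.6054645406879 [ 9.65184828 66.03689666]
 block (array([614.4, 108.3]), array([ 67.7, 131.5]), 80.53)
 red 14 202.21428571428572 185.0 [585.  112.8  88.1] [[575.0, 110.0, 84.0], [595.0, 117.0, 92.0]]
  at 0.073 [588.63604428 114.23884007  73.        ] 169.02009057854397 (array([588.5, 114. ]), array([ 6.1, 22. ]), 78.56)
  at 0.089 [584.82553404 112.68339002  89.        ] 169.02009057854391 (array([584.7, 112.4]), array([ 6. , 21.7]), 78.56)Traceback (most recent call last):
  File "meas.py", line 10, in <module>
    m=cv2.morphologyEx(m,cv2.MORPH_OPEN,np.ones((3,3)));cs=max(cv2.findContours(m,0,1)[0],key=cv2.contourArea)
                                                           ~~~^^^^^^^^^^^^^^^^^^^^^^^^^^^^^^^^^^^^^^^^^^^^^^^^
ValueError: max() iterable argument is empty
```

```bash
sed -i 's/n+"_safe.npy"/n+"_keyhole_nominal.npy"/' meas.py; python3 meas.py; cat > ed.py <<'E'
from h import *
# lid's front edge direction/side edges from gradients: use body mask contour approx in top
n="top";S=np.load("top_safe.npy").astype(np.uint8)
Z=np.load("top0.npz");g=cv2.cvtColor(Z["im"],cv2.COLOR_RGB2GRAY)
l=cv2.createLineSegmentDetector().detect(g)[0].reshape(-1,4)
for a in l:
    if np.hypot(a[2]-a[0],a[3]-a[1])>25 and 260<a[0]<380 and 120<a[1]<225:
        P=at_height(n,a.reshape(2,2),.118);dd=P[1]-P[0];print(np.round(a,1),np.round(P[:,:2]*1000,1).tolist(),round(np.degrees(np.arctan2(dd[1],dd[0]))%90,2))
E
python3 ed.py
```

```text
top lid (array([ 619.8, -287.5]), array([259.1, 300.3]), 10.7)
 plate 133 [ 548.86288771 -305.0982073   120.        ] (array([ 548.6, -305.3]), array([50.4, 35.2]), 10.18)
 slot [ 551.07560121 -302.36655655  120.        ] -168.6054645406879 [ 9.65184828 66.03689666]
 block (array([614.4, 108.3]), array([ 67.7, 131.5]), 80.53)
 red 14 202.21428571428572 185.0 [585.  112.8  88.1] [[575.0, 110.0, 84.0], [595.0, 117.0, 92.0]]
  at 0.073 [588.63604428 114.23884007  73.        ] 169.02009057854397 (array([588.5, 114. ]), array([ 6.1, 22. ]), 78.56)
  at 0.089 [584.82553404 112.68339002  89.        ] 169.02009057854391 (array([584.7, 112.4]), array([ 6. , 21.7]), 78.56)
side lid (array([ 620.4, -286.9]), array([260.8, 320.1]), 10.59)
 plate 101 [ 547.64776366 -300.92551964  120.        ] (array([ 547.9, -301.4]), array([51.8, 38.6]), 12.42)
 block (array([615.6, 106.8]), array([ 73. , 133.8]), 80.29)
 red 68 233.44117647058823 225.66176470588235 [586.7 111.3  75. ] [[574.0, 87.0, 46.0], [600.0, 119.0, 90.0]]
  at 0.073 [588.0552     109.48274301  73.        ] 144.20309383998534 (array([588.
[... 395 characters left out ...]
2, -357.1], [612.3, -376.4]] 10.91
[298.  181.6 290.8 152.8] [[580.4, -210.0], [681.5, -191.0]] 10.67
[285.4 213.4 371.6 194.4] [[474.1, -162.9], [529.4, -454.3]] 10.73
[290.2 129.3 289.   99.3] [[765.6, -193.4], [877.2, -195.0]] 89.18
[269.6 146.5 285.1 211.7] [[705.7, -120.2], [479.8, -162.2]] 10.55
[264.3 134.3 229.3 135.4] [[750.1, -103.9], [749.7, 16.0]] 0.21
[372.4 192.1 354.2 129.4] [[537.3, -457.6], [759.9, -414.9]] 10.84
[367.2 144.3 380.8 192.7] [[705.1, -455.2], [534.3, -486.0]] 10.22
[283.1 217.8 275.1 189.5] [[459.9, -154.7], [555.5, -132.4]] 13.17
[330.9 218.4 304.5 223.8] [[453.1, -311.9], [438.0, -223.8]] 9.73
[364.6 200.5 296.8 215.3] [[509.7, -428.9], [466.6, -200.1]] 10.66
```

```bash
cat > to.py <<'E'
from h import *; import sys
# usage: x y z(mm) yaw(deg) -> shift/turn in tool axes, full-scale units
x,y,z,yaw=map(float,sys.argv[1:5]); s=robot.sense(); q=s["eef_rot"]
M=R.from_quat([q[1],q[2],q[3],q[0]])
T=R.from_euler("z",yaw,degrees=True)*R.from_euler("x",180,degrees=True)
d=M.inv().apply(np.array([x,y,z])/1000-s["tcp_pos"])/.25; r=(M.inv()*T).as_rotvec(degrees=True)/45
print("shift",np.round(d,4),"turn",np.round(r,4),"t",round(s["time_s"],2),"F",np.round(s["contact_force"],1),"w",round(s["grip_width"],4))
E
python3 to.py 585 113 200 -9.6
```

```text
shift [ 2.364  -1.9982  0.1692] turn [-1.00e-04 -0.00e+00  6.18e-01] t 0.5 F [0.7 0.5 0.3] w 0.0854
```

```bash
python3 -m handwheel '[{"x":0.12,"y":-0.1},{"x":0.24,"y":-0.2},{"x":0.36,"y":-0.3},{"x":0.48,"y":-0.4},{"x":0.6,"y":-0.5},{"x":0.7,"y":-0.6},{"x":0.8,"y":-0.7},{"x":0.9,"y":-0.76},{"x":1,"y":-0.85},{"x":1,"y":-0.85}]'; python3 -m handwheel '[{"x":0.12,"y":-0.1,"rz":0.06},{"x":0.24,"y":-0.2,"rz":0.12},{"x":0.36,"y":-0.3,"rz":0.18},{"x":0.48,"y":-0.4,"rz":0.24},{"x":0.6,"y":-0.5,"rz":0.3},{"x":0.7,"y":-0.6,"rz":0.36},{"x":0.8,"y":-0.7,"rz":0.42},{"x":0.9,"y":-0.76,"rz":0.5},{"x":1,"y":-0.84,"rz":0.61},{"x":1,"y":-0.84,"rz":0.61}]'; python3 to.py 585 113 150 -9.6
```

```text
shift [ 2.364  -1.9982  0.3692] turn [-1.00e-04 -0.00e+00  6.18e-01] t 0.5 F [0.7 0.5 0.3] w 0.0854validation failed for argument at $[0]...
validation failed for argument at $[0]...
```

```bash
python3 -m handwheel '[{"x":0.12,"y":-0.1,"z":0,"rx":0,"ry":0,"rz":0},{"x":0.24,"y":-0.2,"z":0,"rx":0,"ry":0,"rz":0},{"x":0.36,"y":-0.3,"z":0,"rx":0,"ry":0,"rz":0},{"x":0.48,"y":-0.4,"z":0,"rx":0,"ry":0,"rz":0},{"x":0.6,"y":-0.5,"z":0,"rx":0,"ry":0,"rz":0},{"x":0.7,"y":-0.6,"z":0,"rx":0,"ry":0,"rz":0},{"x":0.8,"y":-0.7,"z":0,"rx":0,"ry":0,"rz":0},{"x":0.9,"y":-0.78,"z":0,"rx":0,"ry":0,"rz":0},{"x":1,"y":-0.85,"z":0,"rx":0,"ry":0,"rz":0},{"x":1,"y":-0.85,"z":0,"rx":0,"ry":0,"rz":0}]'; python3 to.py 585 113 150 -9.6
```

```text
time_s: 1.33
tcp_pos: [0.3529, -0.2623, 0.2425]
eef_rot: [-0.0, 0.987, 0.16, 0.001]
contact_force: [0.1, -0.4, -0.7]
grip_width: 0.0852
grip_force: 0.0
shift [ 1.3554 -1.1299  0.3733] turn [-0.0014 -0.0021  0.6235] t 1.33 F [ 0.1 -0.4 -0.7] w 0.0852
```

```bash
python3 -m handwheel '[{"x":0.12,"y":-0.1,"z":0,"rx":0,"ry":0,"rz":0.06},{"x":0.24,"y":-0.2,"z":0,"rx":0,"ry":0,"rz":0.12},{"x":0.36,"y":-0.3,"z":0,"rx":0,"ry":0,"rz":0.18},{"x":0.48,"y":-0.4,"z":0,"rx":0,"ry":0,"rz":0.24},{"x":0.6,"y":-0.5,"z":0,"rx":0,"ry":0,"rz":0.3},{"x":0.7,"y":-0.6,"z":0,"rx":0,"ry":0,"rz":0.38},{"x":0.8,"y":-0.7,"z":0,"rx":0,"ry":0,"rz":0.46},{"x":0.9,"y":-0.78,"z":0,"rx":0,"ry":0,"rz":0.54},{"x":1,"y":-0.85,"z":0,"rx":0,"ry":0,"rz":0.618},{"x":1,"y":-0.85,"z":0,"rx":0,"ry":0,"rz":0.618}]'; python3 to.py 585 113 150 -9.6
```

```text
time_s: 2.17
tcp_pos: [0.5241, 0.0171, 0.2425]
eef_rot: [-0.001, 0.997, -0.083, 0.001]
contact_force: [0.5, 0.3, -0.7]
grip_width: 0.0855
grip_force: 0.0
shift [ 0.176  -0.4183  0.371 ] turn [-0.002  -0.002   0.0006] t 2.17 F [ 0.5  0.3 -0.7] w 0.0855
```

```bash
python3 -m handwheel '[{"x":0.05,"y":-0.1,"z":0.1,"rx":0,"ry":0,"rz":0},{"x":0.1,"y":-0.2,"z":0.2,"rx":0,"ry":0,"rz":0},{"x":0.14,"y":-0.3,"z":0.3,"rx":0,"ry":0,"rz":0},{"x":0.174,"y":-0.41,"z":0.37,"rx":0,"ry":0,"rz":0},{"x":0.174,"y":-0.41,"z":0.37,"rx":0,"ry":0,"rz":0},{"x":0.174,"y":-0.41,"z":0.37,"rx":0,"ry":0,"rz":0},{"x":0.174,"y":-0.41,"z":0.37,"rx":0,"ry":0,"rz":0}]'; python3 to.py 585 113 77 -9.6
python3 - <<'E'
from h import *
im,d=grab_frame("side"); cv2.imwrite("pics/s2.png",cv2.resize(im[150:290,150:310],None,fx=4,fy=4,interpolation=2)[:,:,::-1])
E
```

```text
time_s: 2.75
tcp_pos: [0.582, 0.1067, 0.15]
eef_rot: [0.0, 0.997, -0.084, 0.0]
contact_force: [1.0, -0.3, -0.2]
grip_width: 0.0856
grip_force: 0.0
shift [ 0.0077 -0.0271  0.2922] turn [ 0.0007 -0.0001  0.0003] t 2.75 F [ 1.  -0.3 -0.2] w 0.0856
```

View pics/s2.png

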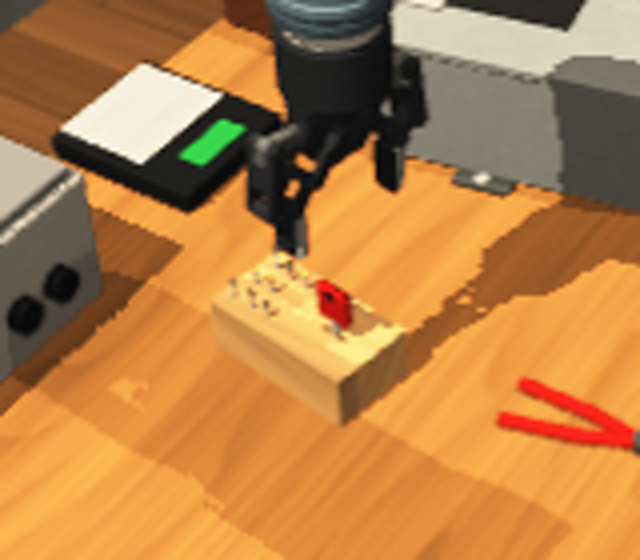

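```bash
python3 -m handwheel '[{"x":0.008,"y":-0.026,"z":0,"rx":0,"ry":0,"rz":0},{"x":0.008,"y":-0.026,"z":0.08,"rx":0,"ry":0,"rz":0},{"x":0.008,"y":-0.026,"z":0.16,"rx":0,"ry":0,"rz":0},{"x":0.008,"y":-0.026,"z":0.24,"rx":0,"ry":0,"rz":0},{"x":0.008,"y":-0.026,"z":0.292,"rx":0,"ry":0,"rz":0},{"x":0.008,"y":-0.026,"z":0.292,"rx":0,"ry":0,"rz":0},{"x":0.008,"y":-0.026,"z":0.292,"rx":0,"ry":0,"rz":0}]' 180;  python3 to.py 585 113 77 -9.6
python3 - <<'E'
from h import *
im,d=grab_frame("side"); cv2.imwrite("pics/s3.png",cv2.resize(im[180:260,180:280],None,fx=7,fy=7,interpolation=2)[:,:,::-1])
E
```

```text
time_s: 3.38
tcp_pos: [0.5849, 0.1132, 0.0771]
eef_rot: [0.0, 0.996, -0.084, -0.0]
contact_force: [1.0, -0.7, 0.6]
grip_width: 0.0249
grip_force: 0.0
shift [0.0005 0.0009 0.0003] turn [ 0.0001  0.0005 -0.0009] t 3.38 F [ 1.  -0.7  0.6] w 0.0249
```

View pics/s3.png

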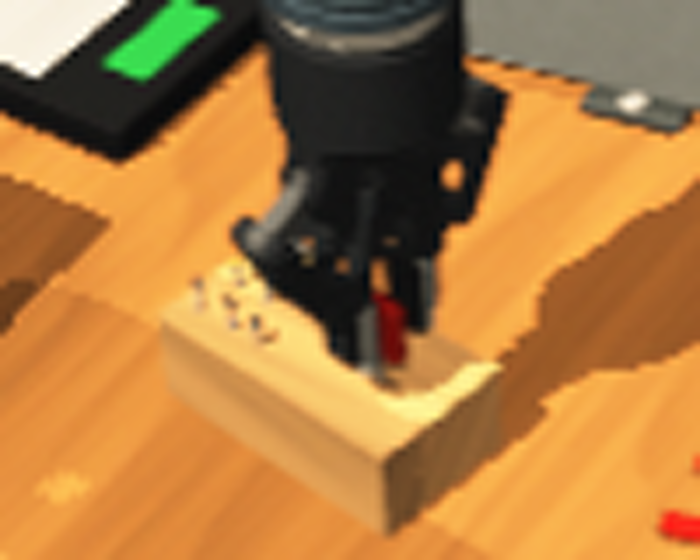

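The red head (crop 390,330) sits between the pads, with gaps on both sides. Closing.

```bash
python3 -m handwheel '[{"x":0,"y":0,"z":0,"rx":0,"ry":0,"rz":0},{"x":0,"y":0,"z":0,"rx":0,"ry":0,"rz":0},{"x":0,"y":0,"z":0,"rx":0,"ry":0,"rz":0},{"x":0,"y":0,"z":0,"rx":0,"ry":0,"rz":0},{"x":0,"y":0,"z":0,"rx":0,"ry":0,"rz":0},{"x":0,"y":0,"z":0,"rx":0,"ry":0,"rz":0}]' 255; python3 -c "
from h import *
print(robot.sense()['wrist_torque'])"
```

```text
time_s: 3.93
tcp_pos: [0.5862, 0.1131, 0.0787]
eef_rot: [0.0, 0.996, -0.084, 0.001]
contact_force: [-0.8, -2.6, 6.4]
grip_width: 0.0076
grip_force: 60.4
[-0.56429427  0.21743027  0.02137253]
```

```bash
python3 -m handwheel '[{"x":0,"y":0,"z":-0.02,"rx":0,"ry":0,"rz":0},{"x":0,"y":0,"z":-0.05,"rx":0,"ry":0,"rz":0},{"x":0,"y":0,"z":-0.1,"rx":0,"ry":0,"rz":0},{"x":0,"y":0,"z":-0.2,"rx":0,"ry":0,"rz":0},{"x":0,"y":0,"z":-0.3,"rx":0,"ry":0,"rz":0},{"x":0,"y":0,"z":-0.4,"rx":0,"ry":0,"rz":0},{"x":0,"y":0,"z":-0.5,"rx":0,"ry":0,"rz":0},{"x":0,"y":0,"z":-0.54,"rx":0,"ry":0,"rz":0},{"x":0,"y":0,"z":-0.54,"rx":0,"ry":0,"rz":0}]'; python3 to.py 549 -303 215 10.7
python3 - <<'E'
from h import *
im,d=grab_frame("side"); np.savez("side2.npz",im=im,d=d);cv2.imwrite("pics/s4.png",cv2.resize(im[150:230,180:280],None,fx=7,fy=7,interpolation=2)[:,:,::-1])
E
```

```text
time_s: 4.68
tcp_pos: [0.5866, 0.114, 0.2155]
eef_rot: [-0.0, 0.997, -0.084, 0.003]
contact_force: [-0.2, -0.1, -0.2]
grip_width: 0.0079
grip_force: 59.5
shift [1.2950e-01 1.6699e+00 5.0000e-04] turn [-0.0005 -0.0078 -0.4507] t 4.68 F [-0.2 -0.1 -0.2] w 0.0079
```

View pics/s4.png

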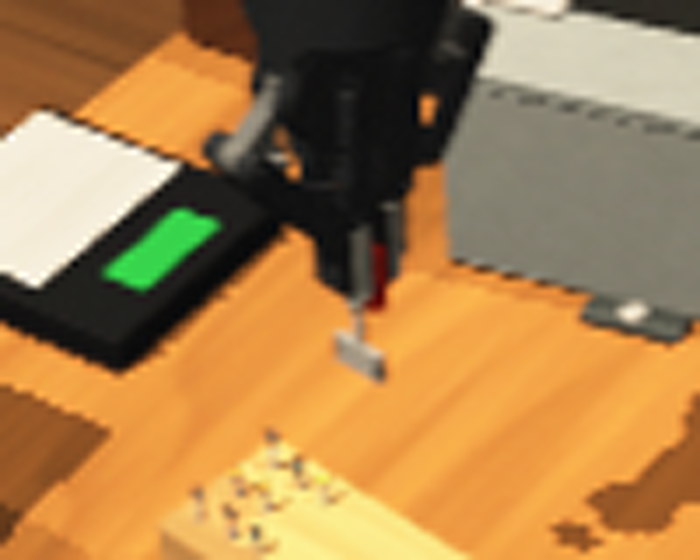

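Picture: the key is held, with the shank at crop (358,320) and the bits centred at (360,357), i.e. full (231,201). It hangs upright. Comparing the bits with the TCP.

```bash
python3 - <<'E'
from h import *
Z=np.load("side2.npz");im=Z["im"].astype(int);d=Z["d"]
s=robot.sense()
p=s["tcp_pos"]
print(at_height("side",[[231.4-.5,201-.5]],.1663),p)
# segment bits by depth near the expected
c,Rm,t=cam("side")
e=Rm@np.array([p[0],p[1],.166])+t; print("expect depth",e)
sub=d[190:210,222:240]; m=np.zeros_like(d,bool); m[190:210,222:240]=abs(sub-e[2])<.03
v,u=np.nonzero(m); P=to_world("side",np.c_[u,v],d[v,u])
k=(P[:,2]<.176)&(P[:,2]>.15)
print(len(P),k.sum(),u[k].mean(),v[k].mean(),P[k].mean(0),P[k].min(0),P[k].max(0))
print(at_height("side",[[u[k].mean(),v[k].mean()]],.1663))
E
```

```text
[[0.58988349 0.11165228 0.1663    ]] [0.58541707 0.1139157  0.21302619]
expect depth [-0.08080599  0.01382472  1.214728  ]
53 33 230.6969696969697 200.72727272727272 [0.588246   0.11481546 0.16849049] [0.57749882 0.11028951 0.15962375] [0.60193619 0.11900161 0.1738755 ]
[[0.58980651 0.11271916 0.1663    ]]
```

```bash
python3 -m handwheel '[{"x":0.0,"y":0.1,"z":0,"rx":0,"ry":0,"rz":-0.05},{"x":0.02,"y":0.22,"z":0,"rx":0,"ry":0,"rz":-0.1},{"x":0.03,"y":0.34,"z":0,"rx":0,"ry":0,"rz":-0.15},{"x":0.04,"y":0.46,"z":0,"rx":0,"ry":0,"rz":-0.2},{"x":0.05,"y":0.58,"z":0,"rx":0,"ry":0,"rz":-0.25},{"x":0.06,"y":0.7,"z":0,"rx":0,"ry":0,"rz":-0.3},{"x":0.07,"y":0.82,"z":0,"rx":0,"ry":0,"rz":-0.35},{"x":0.08,"y":0.94,"z":0,"rx":0,"ry":0,"rz":-0.4},{"x":0.08,"y":1,"z":0,"rx":0,"ry":0,"rz":-0.45},{"x":0.08,"y":1,"z":0,"rx":0,"ry":0,"rz":-0.45}]'; python3 to.py 547.5 -303 200 10.7
```

```text
time_s: 5.57
tcp_pos: [0.5612, -0.139, 0.2092]
eef_rot: [-0.001, 0.996, 0.092, -0.002]
contact_force: [-0.0, 0.3, -1.4]
grip_width: 0.0077
grip_force: 59.4
shift [-0.1738  0.635   0.0364] turn [-0.0021  0.0045 -0.0038] t 5.57 F [-0.   0.3 -1.4] w 0.0077
```

```bash
python3 -m handwheel '[{"x":-0.03,"y":0.1,"z":0,"rx":0,"ry":0,"rz":0},{"x":-0.06,"y":0.22,"z":0,"rx":0,"ry":0,"rz":0},{"x":-0.1,"y":0.34,"z":0,"rx":0,"ry":0,"rz":0},{"x":-0.12,"y":0.46,"z":0,"rx":0,"ry":0,"rz":0},{"x":-0.15,"y":0.56,"z":0,"rx":0,"ry":0,"rz":0},{"x":-0.172,"y":0.61,"z":0.03,"rx":0,"ry":0,"rz":0},{"x":-0.172,"y":0.625,"z":0.04,"rx":0,"ry":0,"rz":0},{"x":-0.172,"y":0.625,"z":0.04,"rx":0,"ry":0,"rz":0},{"x":-0.172,"y":0.625,"z":0.04,"rx":0,"ry":0,"rz":0}]'; python3 to.py 547.5 -303 200 10.7
python3 - <<'E'
from h import *
im,d=grab_frame("side"); np.savez("side3.npz",im=im,d=d)
im2,d2=grab_frame("top"); np.savez("top3.npz",im=im2,d=d2)
f=lambda a,u,v:cv2.resize(a[v-30:v+30,u-28:u+28],None,fx=7,fy=7,interpolation=2)
cv2.imwrite("pics/s5.png",np.hstack([f(im,313,140),f(im2,327,185)])[:,:,::-1])
E
```

```text
time_s: 6.32
tcp_pos: [0.5493, -0.2958, 0.2003]
eef_rot: [-0.001, 0.996, 0.093, -0.001]
contact_force: [0.2, 0.3, -0.7]
grip_width: 0.0076
grip_force: 59.5
shift [-0.0123  0.0271  0.0013] turn [-0.0035  0.0017 -0.0005] t 6.32 F [ 0.2  0.3 -0.7] w 0.0076
```

View pics/s5.png

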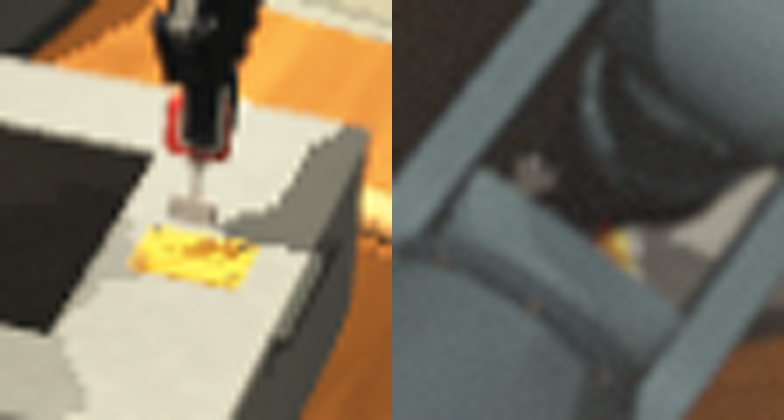

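Left: the bits at crop (193,209) hang just short of the plate, which is centred at (195,258). The head sticks out further on the +x side, so the key sits about +3 mm along tool x. The top camera is blocked. Now comparing bits and plate in the side image.

```bash
python3 - <<'E'
from h import *
p=robot.sense()["tcp_pos"];print(p)
k=lambda x,y:[285+x/7-.5,110+y/7-.5]
# key centreline: use the bits' left/right edges (168,216), centre 193; shank 198
for z in (.148,.151,.154): print(z,at_height("side",[k(193,209)],z)[0]*1000)
print("plate corners",np.round(at_height("side",[k(152,226),k(258,243),k(240,291),k(131,272),k(195,258)],.12)*1000,1).tolist())
u=np.array([np.cos(np.radians(10.7)),np.sin(np.radians(10.7)),0])
print(at_height("side",[k(193,209)],.151)[0]@u*1000-p@u*1000)
E
```

```text
[ 0.5498383  -0.29587047  0.20150336]
0.148 [ 554.52545551 -303.23177483  148.        ]
0.151 [ 552.54498995 -298.8745465   151.        ]
0.154 [ 550.56452438 -294.51731817  154.        ]
plate corners [[583.0, -319.6, 120.0], [532.7, -333.2, 120.0], [521.8, -291.3, 120.0], [572.9, -278.4, 120.0], [552.5, -305.3, 120.0]]
2.1018674747199384
```

```bash
cat > uv.py <<'E'
from h import *
c,s=np.cos(np.radians(10.7)),np.sin(np.radians(10.7))
st=robot.sense();p=st["tcp_pos"]*1000;f=st["contact_force"]
q=st["eef_rot"];M=R.from_quat([q[1],q[2],q[3],q[0]]).as_matrix()
print("u %.1f v %.1f z %.1f yaw %.1f | Fu %.1f Fv %.1f Fz %.1f Tz %.2f t %.2f"%(p[0]*c+p[1]*s,-p[0]*s+p[1]*c,p[2],np.degrees(np.arctan2(M[1,0],M[0,0])),f[0]*c+f[1]*s,-f[0]*s+f[1]*c,f[2],st["wrist_torque"][2],st["time_s"]),"w",st["grip_width"],np.round(M[2,:2],3))
E
python3 to.py 549 -310.4 182 10.7; python3 uv.py
```

```text
shift [-0.0141  0.0566  0.078 ] turn [-0.0013  0.0003  0.0008] t 6.42 F [ 0.  -0.1 -1.1] w 0.0078
u 485.3 v -392.8 z 201.5 yaw 10.7 | Fu -0.0 Fv -0.1 Fz -1.1 Tz 0.02 t 6.42 w 0.007789046509079798 [-0.    -0.001]
```

```bash
python3 -m handwheel '[{"x":-0.014,"y":0.03,"z":0.03,"rx":0,"ry":0,"rz":0},{"x":-0.014,"y":0.057,"z":0.06,"rx":0,"ry":0,"rz":0},{"x":-0.014,"y":0.057,"z":0.08,"rx":0,"ry":0,"rz":0},{"x":-0.014,"y":0.057,"z":0.08,"rx":0,"ry":0,"rz":0},{"x":-0.014,"y":0.057,"z":0.08,"rx":0,"ry":0,"rz":0}]' >/dev/null; python3 uv.py; python3 -m handwheel '[{"x":0,"y":0,"z":0.004,"rx":0,"ry":0,"rz":0},{"x":0,"y":0,"z":0.008,"rx":0,"ry":0,"rz":0},{"x":0,"y":0,"z":0.012,"rx":0,"ry":0,"rz":0},{"x":0,"y":0,"z":0.016,"rx":0,"ry":0,"rz":0},{"x":0,"y":0,"z":0.016,"rx":0,"ry":0,"rz":0},{"x":0,"y":0,"z":0.016,"rx":0,"ry":0,"rz":0}]' >/dev/null; python3 uv.py
```

```text
u 480.9 v -408.5 z 180.9 yaw 10.6 | Fu 0.0 Fv 0.4 Fz -0.8 Tz 0.02 t 6.83 w 0.007477151640182934 [-0.001 -0.001]
u 481.2 v -408.8 z 177.8 yaw 10.7 | Fu -0.2 Fv -0.5 Fz -0.8 Tz -0.04 t 7.33 w 0.007660045871762414 [ 0. -0.]
```

```bash
for i in 1; do python3 -m handwheel '[{"x":0,"y":0,"z":0.004,"rx":0,"ry":0,"rz":0},{"x":0,"y":0,"z":0.008,"rx":0,"ry":0,"rz":0},{"x":0,"y":0,"z":0.008,"rx":0,"ry":0,"rz":0}]' >/dev/null; python3 uv.py; done;  python3 -m handwheel '[{"x":0,"y":0,"z":0.004,"rx":0,"ry":0,"rz":0},{"x":0,"y":0,"z":0.006,"rx":0,"ry":0,"rz":0},{"x":0,"y":0,"z":0.006,"rx":0,"ry":0,"rz":0}]' >/dev/null; python3 uv.py
```

```text
u 481.2 v -408.9 z 175.8 yaw 10.6 | Fu -0.1 Fv 0.1 Fz -1.1 Tz -0.04 t 7.58 w 0.007688005852026897 [0. 0.]
u 481.3 v -409.0 z 175.0 yaw 10.6 | Fu -2.3 Fv 0.9 Fz 4.9 Tz -0.03 t 7.83 w 0.007835397755521346 [0.    0.001]
```

```bash
python3 -m handwheel '[{"x":0,"y":-0.002,"z":0,"rx":0,"ry":0,"rz":0},{"x":0,"y":-0.004,"z":0,"rx":0,"ry":0,"rz":0},{"x":0,"y":-0.006,"z":0,"rx":0,"ry":0,"rz":0},{"x":0,"y":-0.008,"z":0,"rx":0,"ry":0,"rz":0},{"x":0,"y":-0.01,"z":0,"rx":0,"ry":0,"rz":0},{"x":0,"y":-0.012,"z":0,"rx":0,"ry":0,"rz":0}]' >/dev/null; python3 uv.py;  python3 -m handwheel '[{"x":0,"y":-0.002,"z":0,"rx":0,"ry":0,"rz":0},{"x":0,"y":-0.004,"z":0,"rx":0,"ry":0,"rz":0},{"x":0,"y":-0.006,"z":0,"rx":0,"ry":0,"rz":0},{"x":0,"y":-0.008,"z":0,"rx":0,"ry":0,"rz":0},{"x":0,"y":-0.01,"z":0,"rx":0,"ry":0,"rz":0}]' >/dev/null; python3 uv.py
```

```text
u 481.5 v -406.5 z 174.9 yaw 10.6 | Fu 0.3 Fv -3.1 Fz 5.1 Tz -0.07 t 8.33 w 0.007701173587571773 [0.001 0.002]
u 481.6 v -403.9 z 174.9 yaw 10.6 | Fu -0.6 Fv -2.5 Fz 5.7 Tz -0.06 t 8.75 w 0.007657542941535404 [0.001 0.002]
```

Sliding with light friction; carrying on.

```bash
python3 -m handwheel '[{"x":0,"y":-0.002,"z":0,"rx":0,"ry":0,"rz":0},{"x":0,"y":-0.004,"z":0,"rx":0,"ry":0,"rz":0},{"x":0,"y":-0.006,"z":0,"rx":0,"ry":0,"rz":0},{"x":0,"y":-0.008,"z":0,"rx":0,"ry":0,"rz":0},{"x":0,"y":-0.01,"z":0,"rx":0,"ry":0,"rz":0}]' >/dev/null; python3 uv.py;  python3 -m handwheel '[{"x":0,"y":-0.002,"z":0,"rx":0,"ry":0,"rz":0},{"x":0,"y":-0.004,"z":0,"rx":0,"ry":0,"rz":0},{"x":0,"y":-0.006,"z":0,"rx":0,"ry":0,"rz":0},{"x":0,"y":-0.008,"z":0,"rx":0,"ry":0,"rz":0}]' >/dev/null; python3 uv.py
```

```text
u 481.6 v -401.3 z 174.7 yaw 10.6 | Fu -0.5 Fv -3.8 Fz 5.2 Tz 0.05 t 9.17 w 0.007687950604367885 [0.001 0.001]
u 481.3 v -399.3 z 174.4 yaw 10.6 | Fu 0.1 Fv -4.8 Fz 4.0 Tz -0.06 t 9.50 w 0.007206139754593724 [0.    0.001]
```

```bash
python3 -m handwheel '[{"x":0,"y":-0.002,"z":0,"rx":0,"ry":0,"rz":0},{"x":0,"y":-0.004,"z":0,"rx":0,"ry":0,"rz":0},{"x":0,"y":-0.006,"z":0,"rx":0,"ry":0,"rz":0},{"x":0,"y":-0.008,"z":0,"rx":0,"ry":0,"rz":0}]' >/dev/null; python3 uv.py
```

```text
u 481.3 v -398.4 z 174.6 yaw 10.6 | Fu 0.8 Fv -9.1 Fz 2.1 Tz -0.03 t 9.83 w 0.007442894675333694 [0.001 0.003]
```

Caught: the side force rose and the vertical force fell. Backing off sideways and pushing down a little.

```bash
python3 -m handwheel '[{"x":0,"y":0.004,"z":0.002,"rx":0,"ry":0,"rz":0},{"x":0,"y":0.006,"z":0.006,"rx":0,"ry":0,"rz":0},{"x":0,"y":0.006,"z":0.01,"rx":0,"ry":0,"rz":0},{"x":0,"y":0.006,"z":0.01,"rx":0,"ry":0,"rz":0}]' >/dev/null; python3 uv.py
```

```text
u 481.5 v -399.3 z 172.7 yaw 10.6 | Fu 3.0 Fv -7.0 Fz -0.3 Tz 0.00 t 10.17 w 0.007371117569987448 [0.001 0.002]
```

```bash
python3 -m handwheel '[{"x":0,"y":0.003,"z":0.004,"rx":0,"ry":0,"rz":0},{"x":0,"y":0.004,"z":0.01,"rx":0,"ry":0,"rz":0},{"x":0,"y":0.004,"z":0.018,"rx":0,"ry":0,"rz":0},{"x":0,"y":0.004,"z":0.02,"rx":0,"ry":0,"rz":0},{"x":0,"y":0.004,"z":0.02,"rx":0,"ry":0,"rz":0}]' >/dev/null; python3 uv.py
```

```text
u 482.1 v -399.7 z 167.1 yaw 10.6 | Fu 4.1 Fv -4.1 Fz 4.5 Tz -0.01 t 10.58 w 0.007934633933502275 [0.002 0.001]
```

```bash
python3 -m handwheel '[{"x":0.003,"y":0.002,"z":0.0,"rx":0,"ry":0,"rz":0},{"x":0.005,"y":0.003,"z":0.006,"rx":0,"ry":0,"rz":0},{"x":0.005,"y":0.003,"z":0.012,"rx":0,"ry":0,"rz":0},{"x":0.005,"y":0.003,"z":0.018,"rx":0,"ry":0,"rz":0},{"x":0.005,"y":0.003,"z":0.018,"rx":0,"ry":0,"rz":0}]' >/dev/null; python3 uv.py
```

```text
u 482.5 v -400.0 z 161.8 yaw 10.6 | Fu 3.0 Fv -4.5 Fz 3.3 Tz -0.03 t 11.00 w 0.00748764772273431 [ 0. -0.]
```

```bash
python3 -m handwheel '[{"x":0.004,"y":0.003,"z":0.0,"rx":0,"ry":0,"rz":0},{"x":0.004,"y":0.004,"z":0.006,"rx":0,"ry":0,"rz":0},{"x":0.004,"y":0.004,"z":0.012,"rx":0,"ry":0,"rz":0},{"x":0.004,"y":0.004,"z":0.016,"rx":0,"ry":0,"rz":0},{"x":0.004,"y":0.004,"z":0.016,"rx":0,"ry":0,"rz":0}]' >/dev/null; python3 uv.py
```

```text
u 482.9 v -400.2 z 157.1 yaw 10.7 | Fu 1.1 Fv -1.9 Fz -1.1 Tz -0.04 t 11.42 w 0.00764576761851011 [-0.002 -0.002]
```

```bash
python3 -m handwheel '[{"x":0,"y":0.001,"z":0.003,"rx":0,"ry":0,"rz":0},{"x":0,"y":0.001,"z":0.006,"rx":0,"ry":0,"rz":0},{"x":0,"y":0.001,"z":0.008,"rx":0,"ry":0,"rz":0},{"x":0,"y":0.001,"z":0.008,"rx":0,"ry":0,"rz":0}]' >/dev/null; python3 uv.py
```

```text
u 483.1 v -400.9 z 156.1 yaw 10.7 | Fu -2.2 Fv 1.4 Fz 1.6 Tz 0.01 t 11.75 w 0.007579846436682151 [-0.001 -0.001]
```

```bash
python3 -m handwheel '[{"x":0,"y":0,"z":0.002,"rx":0,"ry":0,"rz":0},{"x":0,"y":0,"z":0.003,"rx":0,"ry":0,"rz":0},{"x":0,"y":0,"z":0.003,"rx":0,"ry":0,"rz":0},{"x":0,"y":0,"z":0.003,"rx":0,"ry":0,"rz":0}]' >/dev/null; python3 uv.py
```

```text
u 483.5 v -401.2 z 155.6 yaw 10.7 | Fu -0.3 Fv 1.5 Fz 2.6 Tz 0.02 t 12.08 w 0.007939267972740225 [-0. -0.]
```

```bash
python3 -m handwheel '[{"x":0,"y":-0.0005,"z":0,"rx":0,"ry":0,"rz":0.09},{"x":0,"y":-0.001,"z":0,"rx":0,"ry":0,"rz":0.18},{"x":0,"y":-0.0017,"z":0,"rx":0,"ry":0,"rz":0.27},{"x":0.0005,"y":-0.0022,"z":0,"rx":0,"ry":0,"rz":0.36},{"x":0.0005,"y":-0.0027,"z":0,"rx":0,"ry":0,"rz":0.44},{"x":0.0005,"y":-0.0027,"z":0,"rx":0,"ry":0,"rz":0.44}]' >/dev/null; python3 uv.py
```

```text
u 483.9 v -400.0 z 155.6 yaw -9.3 | Fu -0.6 Fv 3.2 Fz 2.7 Tz 0.04 t 12.58 w 0.007887637636983918 [ 0.    -0.001]
```

```bash
python3 -m handwheel '[{"x":0,"y":-0.001,"z":0,"rx":0,"ry":0,"rz":0.11},{"x":0,"y":-0.002,"z":0,"rx":0,"ry":0,"rz":0.22},{"x":0.0005,"y":-0.003,"z":0,"rx":0,"ry":0,"rz":0.33},{"x":0.0005,"y":-0.004,"z":0,"rx":0,"ry":0,"rz":0.44},{"x":0.0005,"y":-0.004,"z":0,"rx":0,"ry":0,"rz":0.44}]' >/dev/null; python3 uv.py; python3 -m handwheel '[{"x":0,"y":-0.0006,"z":0,"rx":0,"ry":0,"rz":0.11},{"x":0,"y":-0.0012,"z":0,"rx":0,"ry":0,"rz":0.22},{"x":0.0005,"y":-0.002,"z":0,"rx":0,"ry":0,"rz":0.33},{"x":0.0005,"y":-0.0027,"z":0,"rx":0,"ry":0,"rz":0.44},{"x":0.0005,"y":-0.0027,"z":0,"rx":0,"ry":0,"rz":0.44}]' >/dev/null; python3 uv.py
```

```text
u 484.6 v -398.8 z 155.6 yaw -29.0 | Fu 1.1 Fv 4.5 Fz 3.3 Tz 0.03 t 13.00 w 0.007563691874777975 [-0.    -0.002]
u 485.6 v -398.1 z 155.6 yaw -48.8 | Fu 3.0 Fv 4.7 Fz 3.2 Tz 0.04 t 13.42 w 0.007411588088845584 [-0.001 -0.002]
```

```bash
python3 -m handwheel '[{"x":0,"y":-0.0015,"z":0,"rx":0,"ry":0,"rz":0.12},{"x":0,"y":-0.003,"z":0,"rx":0,"ry":0,"rz":0.24},{"x":0,"y":-0.004,"z":0,"rx":0,"ry":0,"rz":0.36},{"x":0,"y":-0.005,"z":0,"rx":0,"ry":0,"rz":0.44},{"x":0,"y":-0.005,"z":0,"rx":0,"ry":0,"rz":0.44}]' >/dev/null; python3 uv.py; python3 -m handwheel '[{"x":0,"y":-0.001,"z":0,"rx":0,"ry":0,"rz":0.12},{"x":0,"y":-0.002,"z":0,"rx":0,"ry":0,"rz":0.24},{"x":0,"y":-0.0026,"z":0,"rx":0,"ry":0,"rz":0.36},{"x":0,"y":-0.0026,"z":0,"rx":0,"ry":0,"rz":0.36},{"x":0,"y":-0.0026,"z":0,"rx":0,"ry":0,"rz":0.36}]' >/dev/null; python3 uv.py
```

```text
u 486.9 v -397.6 z 155.7 yaw -68.5 | Fu 3.5 Fv 4.9 Fz 2.2 Tz 0.07 t 13.83 w 0.007751298361839894 [-0.001 -0.003]
u 488.0 v -398.0 z 156.0 yaw -84.5 | Fu 5.4 Fv 4.6 Fz 3.0 Tz 0.08 t 14.25 w 0.007867131689925182 [-0.    -0.003]
```

```bash
python3 -m handwheel '[{"x":0,"y":0,"z":0,"rx":0,"ry":0,"rz":0.06},{"x":0,"y":0,"z":0,"rx":0,"ry":0,"rz":0.06},{"x":0,"y":0,"z":0,"rx":0,"ry":0,"rz":0.06}]' >/dev/null; python3 uv.py; python3 -m handwheel '[{"x":0,"y":0,"z":-0.01,"rx":0,"ry":0,"rz":0},{"x":0,"y":0,"z":-0.02,"rx":0,"ry":0,"rz":0},{"x":0,"y":0,"z":-0.03,"rx":0,"ry":0,"rz":0},{"x":0,"y":0,"z":-0.03,"rx":0,"ry":0,"rz":0}]' >/dev/null; python3 uv.py
```

```text
u 488.3 v -398.1 z 156.2 yaw -87.2 | Fu 6.7 Fv 5.4 Fz 1.9 Tz 0.07 t 14.50 w 0.007653726409746286 [-0.    -0.004]
u 488.4 v -398.3 z 164.1 yaw -87.2 | Fu 6.1 Fv 4.8 Fz 0.4 Tz 0.05 t 14.83 w 0.007395259795170974 [ 0.    -0.005]
```

```bash
python3 -m handwheel '[{"x":-0.002,"y":-0.002,"z":-0.01,"rx":0,"ry":0,"rz":0},{"x":-0.004,"y":-0.0035,"z":-0.02,"rx":0,"ry":0,"rz":0},{"x":-0.004,"y":-0.0035,"z":-0.03,"rx":0,"ry":0,"rz":0},{"x":-0.004,"y":-0.0035,"z":-0.03,"rx":0,"ry":0,"rz":0}]' >/dev/null; python3 uv.py; python3 - <<'E'
from h import *
im,d=grab_frame("side")
cv2.imwrite("pics/s6.png",cv2.resize(im[95:215,235:345],None,fx=5,fy=5,interpolation=2)[:,:,::-1])
E
```

```text
u 489.0 v -398.0 z 171.5 yaw -87.3 | Fu 6.4 Fv 1.7 Fz -1.2 Tz 0.06 t 15.17 w 0.008010706202404962 [ 0.001 -0.004]
```

View pics/s6.png

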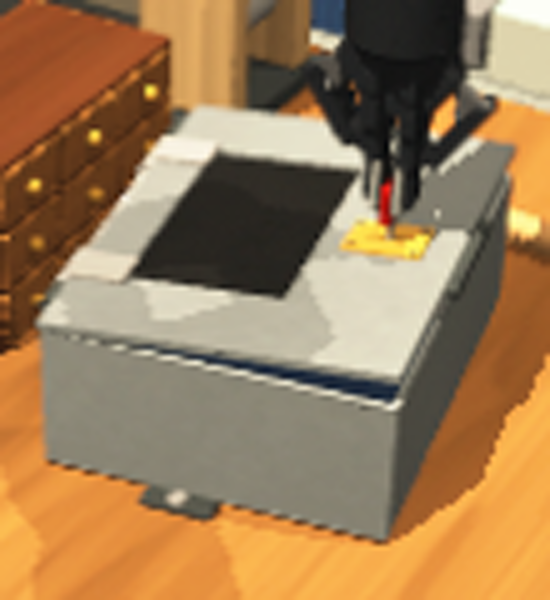

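The picture shows the lid ajar (dark blue gap at (330,375)) and the key in the plate at (388,225). Releasing partway, then raising straight up.

```bash
python3 -m handwheel '[{"x":0,"y":0,"z":0,"rx":0,"ry":0,"rz":0},{"x":0,"y":0,"z":0,"rx":0,"ry":0,"rz":0},{"x":0,"y":0,"z":0,"rx":0,"ry":0,"rz":0},{"x":0,"y":0,"z":-0.02,"rx":0,"ry":0,"rz":0},{"x":0,"y":0,"z":-0.06,"rx":0,"ry":0,"rz":0},{"x":0,"y":0,"z":-0.12,"rx":0,"ry":0,"rz":0},{"x":0,"y":0,"z":-0.2,"rx":0,"ry":0,"rz":0},{"x":0,"y":0,"z":-0.3,"rx":0,"ry":0,"rz":0},{"x":0,"y":0,"z":-0.4,"rx":0,"ry":0,"rz":0},{"x":0,"y":0,"z":-0.4,"rx":0,"ry":0,"rz":0}]' 160; python3 uv.py; python3 -m handwheel '[{"x":0,"y":0,"z":0,"rx":0,"ry":0,"rz":0},{"x":0,"y":0,"z":0,"rx":0,"ry":0,"rz":0},{"x":0,"y":0,"z":0,"rx":0,"ry":0,"rz":0},{"x":0,"y":0,"z":0,"rx":0,"ry":0,"rz":0},{"x":0,"y":0,"z":0,"rx":0,"ry":0,"rz":0},{"x":0,"y":0,"z":0,"rx":0,"ry":0,"rz":0}]' >/dev/null
python3 - <<'E'
from h import *
im,d=grab_frame("side")
cv2.imwrite("pics/s7.png",cv2.resize(im[95:215,235:345],None,fx=5,fy=5,interpolation=2)[:,:,::-1])
E
```

```text
time_s: 16.05
tcp_pos: [0.5548, -0.3022, 0.2782]
eef_rot: [-0.0, 0.723, -0.691, 0.005]
contact_force: [0.6, -0.8, 1.4]
grip_width: 0.0321
grip_force: 0.0
u 489.0 v -399.9 z 278.2 yaw -87.4 | Fu 0.5 Fv -0.9 Fz 1.4 Tz 0.01 t 16.05 w 0.032073254666128835 [ 0.007 -0.008]
```

View pics/s7.png

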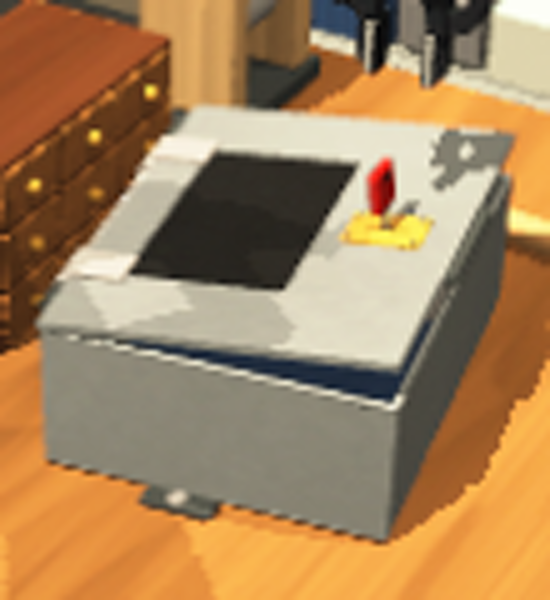

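The key stands free in the lock at (382,190), the lid is ajar and the gripper is clear. Handing in.

```bash
python3 -c "
from plant import robot
print(robot.hand_in())"
```

```text
the job is handed in; nothing more can be done
None
```

The safe is unlocked and the job handed in: the key is still in the lock and let go, the lid stands ajar, and nothing else on the bench was touched; the hand-in gave no verdict back.

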